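Tilt the feed pan and scoop its spacers into the bin

TASK

Tip the green feed pan up by its steel handle so that the three aluminium spacers roll together at its low end, then take up all three in one load with the red-handled scoop and tip them out into the small orange bin. Touch the spacers only with the scoop, don't ram the scoop into the pan, and at the end stand the scoop flat on the bench again; the pan may stay tipped, but don't disturb the other things lying about.

Things in the scene. Friction and masses are not known exactly. Their poses are not given: they have to be found in the camera images.
- pan (a joint): tilt of the green feed pan about the hinge at its low end, rad: 0 flat (as at the start) to 0.45 (stop). A stiff friction hinge (2.2 N m): the pan stays at whatever tilt it is left at. It takes about 14 N straight up at the handle to raise it.
- pan_low_end (a point): point on the hinge line: far end of the pan's floor, at its middle, on the floor's upper face (45 mm above the bench). Axes tilt with the pan: x along the floor away from the handle, y across, z out of the floor. Floor x -180..0, 72 mm wide; side plates flare out at 45 deg, 22 mm high; end plate at x = 0 is 63 mm high and leans out 20 deg; handle-end plate (x = -180) only 10 mm high.
- pan_handle (a point): middle of the round steel bar (12 mm thick, straight for 64 mm along the pan's y) with which the pan is tilted. In the frame of pan_low_end it lies at (-225, 0, 30) mm. 36 mm clear between the bar and the pan's handle-end plate. Same axes as pan_low_end.
- scoop: steel hand scoop, 200 g. Origin: under the middle of its flat floor; x to the open mouth, z up. Floor x -52..52 mm, 64 mm wide, 2.5 mm thick; sides flare out at 45 deg to 24 mm high and 112 mm wide, starting 10 mm behind the mouth edge (full height 36 mm behind it); back plate at x = -52, 26 mm high.
- scoop_grip (a point): middle of the scoop's upright red grip plate, at (-63, 0, 101) mm in the scoop frame, axes as the scoop. The plate is 12 mm thick, 44 mm wide along the scoop's y, and leans back: its up direction is (-0.149, 0, 0.989) in the scoop frame; it reaches 25 mm above and 40 mm below this point. Grip it by its front and back faces.
- scoop_mouth (a point): middle of the scoop's mouth edge, on its underside: (52, 0, 0) mm in the scoop frame.
- parts_bin: fixed orange open bin, 130 x 130 mm outside, 122 x 122 inside, 78 mm high, inner floor 32 mm above the bench. Origin: centre of its underside; sides along x and y.
- spacer_1: aluminium spacer roller, 64 mm long, 28 mm diameter, bevelled ends, about 70 g. Origin at its centre, its axis is y. Lies across the pan and rolls once the floor slopes about 0.17 rad or more.
- spacer_2: aluminium spacer roller, 64 mm long, 28 mm diameter, bevelled ends, about 70 g. Origin at its centre, its axis is y. Lies across the pan and rolls once the floor slopes about 0.17 rad or more.
- spacer_3: aluminium spacer roller, 64 mm long, 28 mm diameter, bevelled ends, about 70 g. Origin at its centre, its axis is y. Lies across the pan and rolls once the floor slopes about 0.17 rad or more.
- gear_casting: grey cast gear housing, 111 mm long, loose on the bench: a bystander to be left where it is. Origin under its middle.
- marker: black and white marker pen, 132 mm long, loose on the bench: a bystander to be left where it is. Origin under its middle.
- scraper: putty scraper with a wooden handle, 163 mm long, loose on the bench: a bystander to be left where it is. Origin under its middle.
- flashlight: black torch, 121 mm long, loose on the bench: a bystander to be left where it is. Origin under its middle.
There are look-alikes about, which are no part of the job. What is shaped like the spacer_2 but brown is not meant.

How it is judged:
On the way, in this order (a step that is already met when the one before it is completed fails the run):
1. the pan is tipped up (more than 0.2 rad) and all three spacers lie against its low end (centres within 95 mm of it) (value of joint pan above 0.2 rad and x of spacer_1 in the frame of pan_low_end between -0.095 and 0.05 m and x of spacer_2 in the frame of pan_low_end between -0.095 and 0.05 m and x of spacer_3 in the frame of pan_low_end between -0.095 and 0.05 m and x of each of spacer_1, spacer_2, spacer_3 in the frame of pan_low_end above -0.2 m and y of spacer_1 in the frame of pan_low_end between -0.06 and 0.06 m and z of spacer_1 in the frame of pan_low_end between 0 and 0.05 m and y of spacer_2 in the frame of pan_low_end between -0.06 and 0.06 m and z of spacer_2 in the frame of pan_low_end between 0 and 0.05 m and y of spacer_3 in the frame of pan_low_end between -0.06 and 0.06 m and z of spacer_3 in the frame of pan_low_end between 0 and 0.05 m), for 0.2 s.
2. all three spacers ride in the scoop at once, lifted clear of the pan (x of spacer_1 in the frame of scoop between -0.055 and 0.052 m and y of spacer_1 in the frame of scoop between -0.045 and 0.045 m and z of spacer_1 in the frame of scoop between 0 and 0.06 m and x of spacer_2 in the frame of scoop between -0.055 and 0.052 m and y of spacer_2 in the frame of scoop between -0.045 and 0.045 m and z of spacer_2 in the frame of scoop between 0 and 0.06 m and x of spacer_3 in the frame of scoop between -0.055 and 0.052 m and y of spacer_3 in the frame of scoop between -0.045 and 0.045 m and z of spacer_3 in the frame of scoop between 0 and 0.06 m and height (world z) of scoop above 0.05 m and contact force between each of scoop, spacer_1, spacer_2, spacer_3 and pan below 0.1 N), for 0.3 s.
At the end, for the whole second after the job is handed in: All three spacers lie at rest inside the orange bin (centres at most 62 mm from its middle along each side and no higher than the rim, 78 mm), and the scoop, released, stands flat on the bench (underside within 6 mm of it, tilted less than 0.1 rad) (x of spacer_1 in the frame of parts_bin between -0.062 and 0.062 m and y of spacer_1 in the frame of parts_bin between -0.062 and 0.062 m and z of spacer_1 in the frame of parts_bin between 0.03 and 0.078 m and x of spacer_2 in the frame of parts_bin between -0.062 and 0.062 m and y of spacer_2 in the frame of parts_bin between -0.062 and 0.062 m and z of spacer_2 in the frame of parts_bin between 0.03 and 0.078 m and x of spacer_3 in the frame of parts_bin between -0.062 and 0.062 m and y of spacer_3 in the frame of parts_bin between -0.062 and 0.062 m and z of spacer_3 in the frame of parts_bin between 0.03 and 0.078 m and linear speed of each of spacer_1, spacer_2, spacer_3 below 0.03 m/s and height (world z) of scoop below 0.006 m and angle between scoop's own z axis and vertical below 0.1 rad and linear speed of scoop below 0.02 m/s); the robot touches nothing.
It fails at once if the fingers touch a spacer (contact force between the fingers and spacer_1 above 0.5 N or contact force between the fingers and spacer_2 above 0.5 N or contact force between the fingers and spacer_3 above 0.5 N).
It fails at once if the scoop is rammed into the pan (more than 40 N) (contact force between scoop and pan above 40 N).
It fails at once if a bystander is moved by more than 30 mm (distance of any of gear_casting, marker, scraper, flashlight from where it was at the start of the episode above 0.03 m).
It also fails if it takes over 72 s, if anything falls off the work surface, if the arm or the gripper's body presses on something with over 40 N, if the wrist force passes 120 N, or if a joint passes its speed limit or range.

ROBOT

A 6-joint arm with a two-finger parallel gripper is mounted at the origin on a cart in front of the work surface, level with it; the furniture and walls round the work are solid. World frame = base frame: x ahead of the robot, y to its left, z up, the work surface at z = 0. Lengths are in m, angles in rad, forces in N, time in s.
With the tool pointing down it reaches from about 0.3 to 0.825 m from the base axis. Payload 5.4 kg.
Tool frame: the origin (TCP) lies at the very end of the fingers, on their centre line; the grasp point (between the pads) lies 19 mm behind it; z points along the fingers, y is the line along which they close (so a half turn about z gives the same grasp; the last joint's range is limited). The gripper opens to 92 mm and grips with 3 to 60 N. Pads are 20 mm wide; open, the fingers measure 128 mm over their backs; the gripper's body (75 mm by 189 mm) begins 69 mm behind the grasp point.
Start: joints at [-1.541, 0.158, 1.597, -0, 1.386, -0.21], TCP at [0.137, -0.559, 0.215] pointing down, gripper open.
Joint ranges: [-2.91, 2.91], [-0.94, 2.29], [0.18, 2.7], [-1.29, 4.43], [0.17, 2.64], [-3, 3]. Speed limits (rad/s): [2.57, 2.57, 3.14, 3.14, 3.14, 3.14].

INTERFACE

Orientations are given as a rotation vector (axis times angle).
In Python, from workcell import bot gives the robot as it stands. Calls block until the motion is done:
- bot.goto(position, orientation): joint-space move of the TCP to a pose.
- bot.line_to(position, rot=None, max_speed=0.15): straight line of the TCP; rot=None keeps the orientation; max_speed is the mean speed in m/s.
- bot.set_joints(angles): joint-space move.
- bot.set_gripper(opening, newtons=None): opening from 0.0 (shut) to 1.0 (fully open); newtons is the grip in N (None keeps the last); returns when the fingers have stopped.
- bot.hold(seconds).
- bot.inverse_kinematics(position, orientation): joint angles nearest the present ones, or None.
- bot.read_camera(name): name is "side" or "top"; returns a dict with "pixels" (480x640x3 uint8, blue, green, red), "fx", "fy", "cx", "cy" (pixels), "k1" (the pictures are not rectified: a ray, as slopes to the right and down, at radius r is drawn at 1 + k1 r^2 times it, then the intrinsics apply), "R" (3x3) and "t" (3): a world point X has camera coordinates R X + t. Camera axes: x right, y down, z forward; pixel columns grow to the right and rows downward; lengths in m; the calibration is good to about 2 mm. A picture is of the moment at which its call begins. There is no depth.
A pose or a line that the arm cannot do raises bot.MotionError and nothing moves.
- bot.job_done(): hands the job in; it is judged then, once.
Readings, each from a call of its own:
- bot.current_clock(): time.
- bot.current_joints(): joint angles.
- bot.current_joint_vel(): joint speeds.
- bot.current_effort(): joint torques, N m.
- bot.current_ee_pos(): TCP position.
- bot.current_tool_rot(): TCP orientation.
- bot.current_contact_force(): force on the tool from outside, world axes, zero at the start.
- bot.current_ft_torque(): the same for the moment, N m.
- bot.current_opening(): opening from 0.0 (shut) to 1.0 (fully open).
- bot.current_grip_force(): force on a finger pad.
Only numpy, scipy, OpenCV 4.12 (cv2) and the standard library are available. Lean on these libraries where they do the work, as an engineer would, in place of code of your own. Each camera call takes 0.05 s, during which the arm holds its last target. There are 200 camera calls.

## Working session

There is one attempt and no reset: what is moved stays moved. The work goes in short steps, each a Python script; the robot and the scene stay as the last script left them, time stands still between calls to the robot, and variables do not carry over. Pictures are saved under pics/ and viewed, at most 10 in all, crops included, and the job is handed in when it is done.

```bash
ls; mkdir -p pics; python3 - <<'E'
from workcell import bot
import cv2,numpy as np,pickle
d={}
for n in("top","side"):
    c=bot.read_camera(n); d[n]=c; cv2.imwrite(f"pics/{n}0.png",c["pixels"])
    R=np.array(c["R"]);print(n,c["fx"],c["cx"],c["cy"],c["k1"],-R.T@np.array(c["t"]),R.round(2).tolist())
pickle.dump(d,open("cams0.pkl","wb"))
print(bot.current_clock(),bot.current_tool_rot())
E
```

```text
pics
top 551.1113570116066 318.25434305232216 238.14822994966562 0.042859804934356385 [ 0.33097819 -0.05199118  1.42478776] [[-0.01, -1.0, 0.01], [-0.98, 0.0, -0.19], [0.19, -0.01, -0.98]]
side 569.6873902172707 319.9224325997708 233.242356651626 -0.10471265934792291 [-0.01949624  1.26570314  1.0959607 ] [[-0.91, -0.41, 0.0], [-0.24, 0.52, -0.82], [0.34, -0.75, -0.57]]
0.1 [-3.11738288e+00 -3.75671124e-01 -2.29277205e-04]
```

View pics/top0.png

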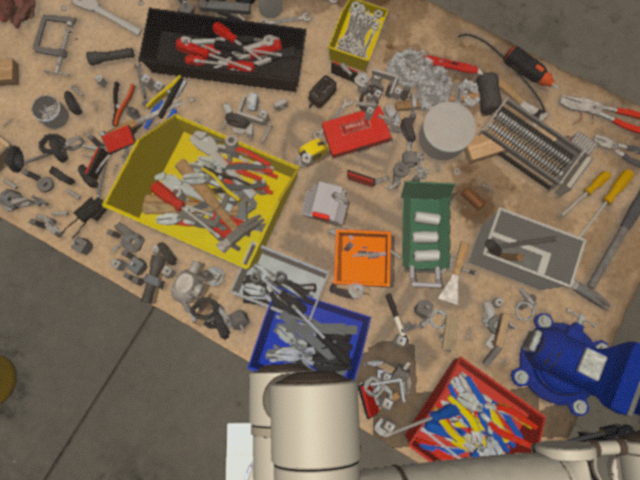

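View pics/side0.png

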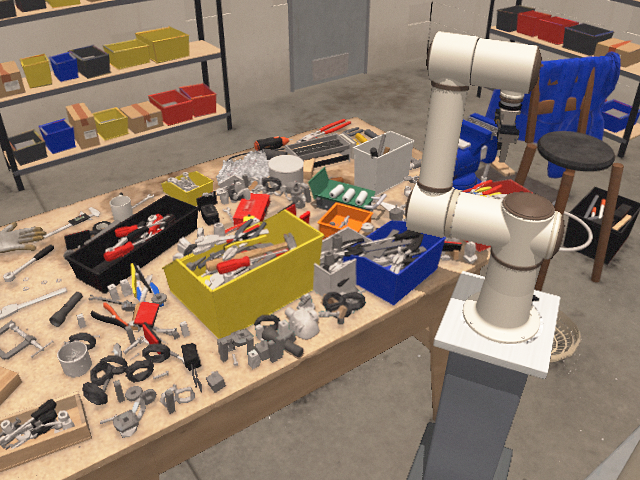

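The top view shows the pan at (428,235) with its handle at (425,283), the orange bin at (363,258), a scoop candidate at (325,203) and a brown look-alike roller at (472,197). The other red-handled or red things are the red box (357,130), the red clamp (452,65), the red piece (360,178), and the tools in the yellow bin around (190,200). I'll crop in close to check the choice.

```bash
cat > h.py <<'E'
import numpy as np,cv2,pickle
def ray(c,u,v):
    K=np.array([[c["fx"],0,c["cx"]],[0,c["fy"],c["cy"]],[0,0,1.]])
    p=cv2.undistortPoints(np.array([[[u,v]]],float),K,np.array([c["k1"],0,0,0.]))[0,0]
    R=np.array(c["R"]);d=R.T@np.array([p[0],p[1],1.]);return -R.T@np.array(c["t"]),d/np.linalg.norm(d)
def onz(c,u,v,z):
    o,d=ray(c,u,v);return o+d*(z-o[2])/d[2]
def tri(c1,p1,c2,p2):
    o1,d1=ray(c1,*p1);o2,d2=ray(c2,*p2)
    s=np.linalg.lstsq(np.stack([d1,-d2],1),o2-o1,rcond=None)[0]
    a,b=o1+s[0]*d1,o2+s[1]*d2;return (a+b)/2,np.linalg.norm(a-b)
def proj(c,X):
    R=np.array(c["R"]);K=np.array([[c["fx"],0,c["cx"]],[0,c["fy"],c["cy"]],[0,0,1.]])
    return cv2.projectPoints(np.array([X],float),cv2.Rodrigues(R)[0],np.array(c["t"],float),K,np.array([c["k1"],0,0,0.]))[0][0,0]
E
python3 - <<'E'
import cv2
a=cv2.imread("pics/top0.png")[165:345,290:490];b=cv2.imread("pics/side0.png")[150:270,290:450]
cv2.imwrite("pics/tc.png",cv2.resize(a,(660,594),interpolation=cv2.INTER_CUBIC))
cv2.imwrite("pics/sc.png",cv2.resize(b,(800,600),interpolation=cv2.INTER_CUBIC))
E
```

```text
(no output)
```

View pics/tc.png

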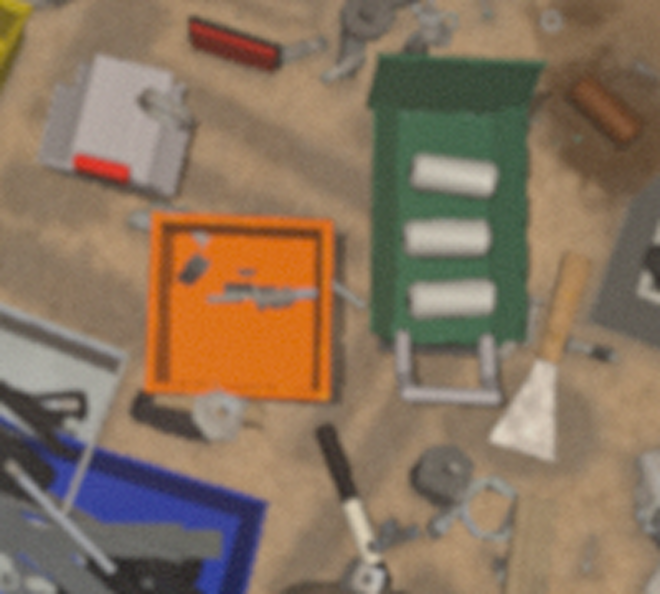

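View pics/sc.png

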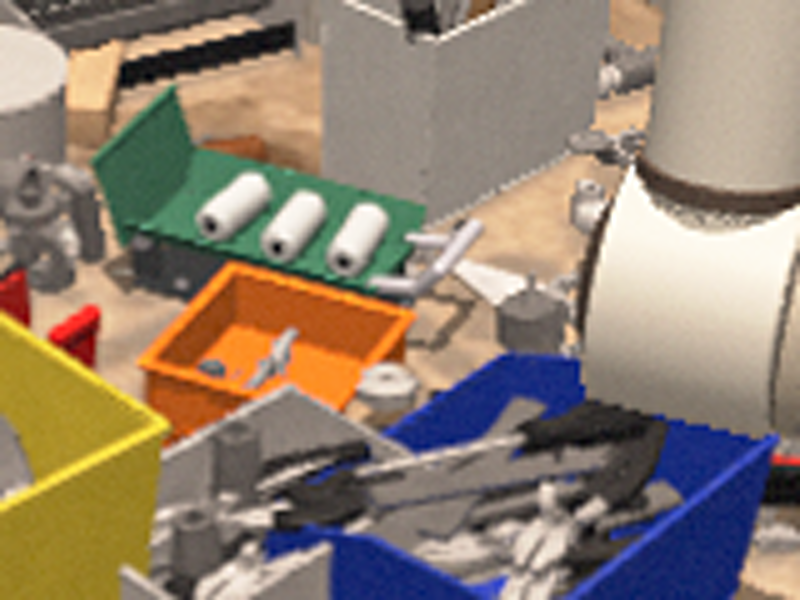

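The crop confirms the target. In the tc crop the scoop has its red grip at (102,167) and its mouth to the upper right between (97,55) and (182,75). The three silver spacers lie in the green pan at (455,173), (447,238) and (452,298), with the handle bar at (450,396). The brown roller at (605,110) is the look-alike. The scraper (545,370) lies right beside the handle and the marker is at (350,490).

```bash
python3 - <<'E'
import pickle,cv2,numpy as np
from h import *
d=pickle.load(open("cams0.pkl","rb"));T,S=d["top"],d["side"]
im=T["pixels"];hsv=cv2.cvtColor(im,cv2.COLOR_BGR2HSV);H,Sa,V=[hsv[...,i].astype(int) for i in range(3)]
def biggest(m,roi):
    x0,y0,x1,y1=roi;k=np.zeros(m.shape,np.uint8);k[y0:y1,x0:x1]=m[y0:y1,x0:x1]
    return k,max(cv2.findContours(k,0,1)[0],key=cv2.contourArea)
# bin
k,c=biggest((H>5)&(H<18)&(Sa>190),(325,220,400,300))
b=cv2.boxPoints(cv2.minAreaRect(c));P=np.array([onz(T,*p,.078) for p in b]);print("bin",b.round(1).tolist(),P.round(3)[:,:2].tolist(),P.mean(0))
# pan
g=((H>60)&(H<95)&(Sa>70)).astype(np.uint8);L=[];Rr=[]
for r in range(212,262):
    x=np.where(g[r,395:465])[0]+395
    L.append(onz(T,x.min()-.5,r,.067));Rr.append(onz(T,x.max()+.5,r,.067))
for n,q in(("L",L),("R",Rr)):
    q=np.array(q);f=np.polyfit(q[:,0],q[:,1],1);res=q[:,1]-np.polyval(f,q[:,0]);ok=abs(res)<.004
    f=np.polyfit(q[ok,0],q[ok,1],1);print(n,f,np.polyval(f,.5),np.polyval(f,.7),ok.sum(),res.std())
# handle
k,c=biggest((Sa<75)&(V>115),(405,262,450,295));print("handle box",cv2.boundingRect(c))
h,e=tri(T,(290+451/3.3,165+396/3.3),S,(290+446/5,150+255/5));print("handle",h,e)
for u in(402,500):print(onz(T,290+u/3.3,165+396/3.3,.075))
# spacers
for n,(u,v) in enumerate([(455,173),(447,238),(452,298)]):print(n,onz(T,290+u/3.3,165+v/3.3,.06))
# endplate top corners
for a,bb in (((378,58),(95,160)),((545,64),(175,88))):
    print("endplate",tri(T,(290+a[0]/3.3,165+a[1]/3.3),S,(290+bb[0]/5,150+bb[1]/5)))
# scoop
k,c=biggest(((H<8)|(H>172))&(Sa>150),(300,200,345,225));r=cv2.minAreaRect(c);b=cv2.boxPoints(r);print("red",r,[onz(T,*p,.126).round(3)[:2].tolist() for p in b])
t,e=tri(T,r[0],S,(290+74/5,150+320/5));print("griptop",t,e)
k,c=biggest((Sa<60)&(V>90),(298,178,352,228));print("scoop",cv2.approxPolyDP(c,2,True)[:,0].tolist(),cv2.minAreaRect(c))
for u,v,z in((97,55,.0025),(182,75,.0025),(42,165,.024),(172,195,.024)):print("sc",onz(T,290+u/3.3,165+v/3.3,z))
E
```

```text
bin [[334.0, 283.8999938964844], [335.79998779296875, 229.5], [390.79998779296875, 231.39999389648438], [388.8999938964844, 285.79998779296875]] [[0.479, -0.107], [0.615, -0.113], [0.609, -0.25], [0.473, -0.241]] [ 0.54407198 -0.17790576  0.078     ]
L [-0.03917788 -0.28014159] -0.2997305351829186 -0.30756611145978274 3 0.022506512069886613
R [-0.05094579 -0.36367907] -0.38915196257945334 -0.3993411209291296 50 0.0012113351344986956
handle box (409, 265, 41, 30)
handle [ 0.48033741 -0.33480482  0.06750626] 0.00920563361775651
[ 0.47525849 -0.29801687  0.075     ]
[ 0.47493479 -0.37086378  0.075     ]
0 [ 0.64883641 -0.34843352  0.06      ]
1 [ 0.59782881 -0.34003098  0.06      ]
2 [ 0.55132376 -0.34175973  0.06      ]
endplate (array([ 0.72653215, -0.2833265 ,  0.11083168]), np.float64(0.0012865764194436033))
endplate (array([ 0.72235348, -0.40961482,  0.1063006 ]), np.float64(0.000961585709018872))
red ((320.5294494628906, 215.8823699951172), (16.00735092163086, 4.850712776184082), 14.03624439239502) [[0.638, -0.054], [0.649, -0.057], [0.639, -0.095], [0.628, -0.092]]
griptop [ 0.640295   -0.07383657  0.12539377] 0.0032984208014834636
scoop [[314, 183], [312, 190], [306, 191], [301, 213], [311, 217], [310, 213], [313, 210], [328, 213], [330, 221], [337, 223], [336, 227], [341, 227], [338, 225], [343, 222], [346, 191], [338, 185], [322, 181]] ((325.53460693359375, 202.87306213378906), (43.94060134887695, 41.04631042480469), 15.255120277404785)
sc [ 0.76198824 -0.07413694  0.0025    ]
sc [ 0.74486726 -0.14297748  0.0025    ]
sc [ 0.6652577  -0.02962647  0.024     ]
sc [ 0.64049563 -0.13212149  0.024     ]
```

```bash
cat >> h.py <<'E'
from scipy.spatial.transform import Rotation as Ro
def tool(yaw,pitch,sgn=1,lean=0.0):
    """closing axis y along heading; pitch>0 = nose down; lean = backward lean of gripped plate"""
    B=Ro.from_euler('z',yaw)*Ro.from_euler('y',pitch)
    z=np.array([np.sin(lean),0,-np.cos(lean)]);y=sgn*np.array([np.cos(lean),0,np.sin(lean)])
    return B,(B*Ro.from_matrix(np.stack([np.cross(y,z),y,z],1)))
E
python3 - <<'E'
import pickle,cv2,numpy as np
from h import *
from workcell import bot
T=pickle.load(open("cams0.pkl","rb"))["top"]
hsv=cv2.cvtColor(T["pixels"],cv2.COLOR_BGR2HSV);g=cv2.inRange(hsv,(60,60,20),(95,255,255));g[:,:397]=0;g[:,470:]=0
n,lab,st,_=cv2.connectedComponentsWithStats(g);g=lab==1+st[1:,4].argmax();Q=[]
for r in range(212,262):
    x=np.where(g[r])[0];Q.append((*onz(T,x.min()-.5,r,.067)[:2],*onz(T,x.max()+.5,r,.067)[:2]))
Q=np.array(Q);m=(Q[:,:2]+Q[:,2:])/2
for a in(Q[:,:2],Q[:,2:],m):f=np.polyfit(*a.T,1);print(f,np.polyval(f,[.475,.6,.7]))
print("width",np.median(Q[:,1]-Q[:,3]))
for s in(1,-1):
    B,t=tool(-.045,0,s);print(s,bot.inverse_kinematics([.475,-.334,.2],t.as_rotvec()))
    B,t=tool(-.045,.3,s,.15);print(s,bot.inverse_kinematics([.59,-.339,.2],t.as_rotvec()))
    B,t=tool(-.26,0,s,.15);print(s,bot.inverse_kinematics([.64,-.076,.2],t.as_rotvec()))
E
```

```text
[-0.02484719 -0.28388034] [-0.29568276 -0.29878866 -0.30127337]
[-0.05053318 -0.3657817 ] [-0.38978496 -0.39610161 -0.40115493]
[-0.03779286 -0.32476653] [-0.34271815 -0.34744225 -0.35122154]
width 0.09846733557977358
1 [-8.20822962e-01  1.83826598e-01  1.59745615e+00 -4.44089210e-16
  1.36030990e+00 -7.75822962e-01]
1 [-0.65747307  0.55557302  1.13073221 -0.08601936  1.57829811 -0.60781831]
1 [-0.3090516   0.22781218  1.55377184  0.00783096  1.21019649 -0.05126476]
-1 [-8.20822962e-01  1.83826598e-01  1.59745615e+00 -4.44089210e-16
  1.36030990e+00  2.36576969e+00]
-1 [-0.65747307  0.55557302  1.13073221 -0.08601936  1.57829811  2.53377434]
-1 None
```

```bash
python3 - <<'E'
import numpy as np
from h import *
from workcell import bot
yaw=-.047;_,t=tool(yaw,0);rv=t.as_rotvec()
bot.set_gripper(.36,30)
bot.goto([.475,-.333,.16],rv); print(bot.current_clock())
bot.line_to([.475,-.333,.058],rv); print("F",np.round(bot.current_contact_force(),1))
bot.set_gripper(0,15)
print(bot.current_opening()*92,np.round(bot.current_contact_force(),1),bot.current_grip_force(),bot.current_ee_pos(),bot.current_clock())
E
```

```text
2.5833
F [ 0.2 -0.1 -0.3]
11.350908543429336 [12.1 -1.4 -5.9] 14.998731762170792 [ 0.47864156 -0.33385326  0.0592786 ] 3.8667
```

```bash
python3 - <<'E'
import numpy as np
from h import *
from workcell import bot
yaw=-.047
_,t=tool(yaw,0);bot.line_to([.4805,-.333,.058],t.as_rotvec(),.05)
print(np.round(bot.current_contact_force(),1),bot.current_ee_pos())
bot.set_gripper(0,45)
p=np.array(bot.current_ee_pos());print(p,np.round(bot.current_contact_force(),1))
hx=p[0]; L=np.array([hx+.2247,-.333-.047*.225,.045])  # low end
for th in np.arange(.03,.33,.03):
    B,t=tool(yaw,th)
    h=L+B.apply([-.225,0,.030]); tcp=h+B.apply([0,0,-.017])
    bot.line_to(tcp,t.as_rotvec(),.1)
print(L,th,np.round(bot.current_contact_force(),1),bot.current_ee_pos(),tcp,bot.current_clock())
import pickle
c={n:bot.read_camera(n) for n in("top","side")};pickle.dump(c,open("cams1.pkl","wb"))
a=cv2.resize(c["top"]["pixels"][165:315,380:480],(400,600),interpolation=cv2.INTER_CUBIC);b=cv2.resize(c["side"]["pixels"][150:240,290:410][:, :],(400,300),interpolation=cv2.INTER_CUBIC)
cv2.imwrite("pics/lift.png",np.hstack([a,np.vstack([b,b*0])]))
E
```

```text
[-9.7 -0.3  8.3] [ 0.4786472  -0.33371308  0.05907064]
[ 0.47868343 -0.33370943  0.05910246] [-9.9 -1.1  8.4]
[ 0.70338343 -0.343575    0.045     ] 0.32999999999999996 [-2.3 -7.1 -7.6] [ 0.49399003 -0.33444527  0.12864528] [ 0.49496687 -0.3337722   0.13020823] 7.0917
```

View pics/lift.png

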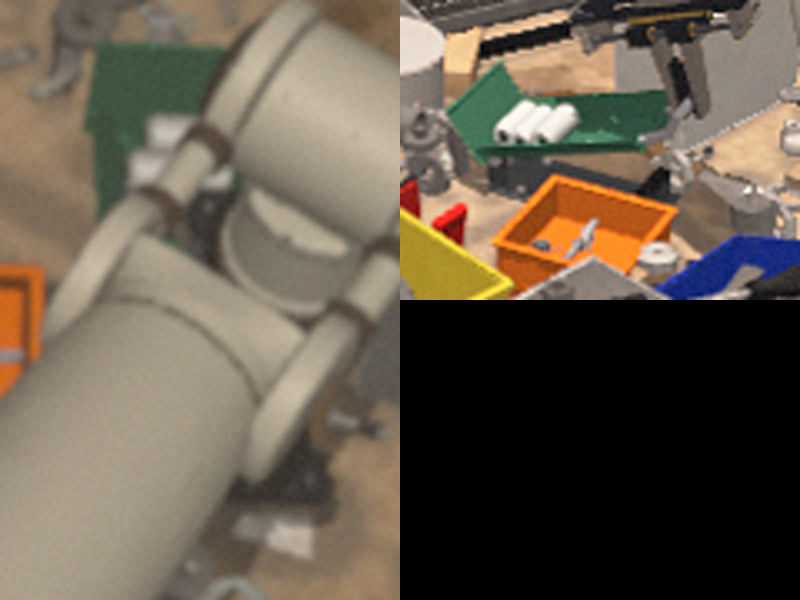

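```bash
python3 - <<'E'
import numpy as np,pickle
from h import *
from workcell import bot
bot.set_gripper(.4,45)
R=Ro.from_rotvec(bot.current_tool_rot());p=np.array(bot.current_ee_pos());print("F",np.round(bot.current_contact_force(),1))
bot.line_to(p-R.apply([0,0,.10])); p=np.array(bot.current_ee_pos())
sy=-.262;B,t=tool(sy,0,1,.1496);rv=t.as_rotvec();az=t.apply([0,0,1.])
g=np.array([.643,-.077,.101])+.019*az
bot.goto([.55,-.2,.26],rv)
bot.goto(g-az*.10,rv)
bot.set_gripper(.5);print(bot.current_clock())
c=bot.read_camera("top");s=bot.read_camera("side");pickle.dump((c,s),open("cams2.pkl","wb"))
a=cv2.resize(c["pixels"][160:310,300:470],(680,600),interpolation=cv2.INTER_CUBIC)
cv2.imwrite("pics/p2.png",a)
E
```

```text
F [-0.   0.1  0.4]
10.2583
```

View pics/p2.png

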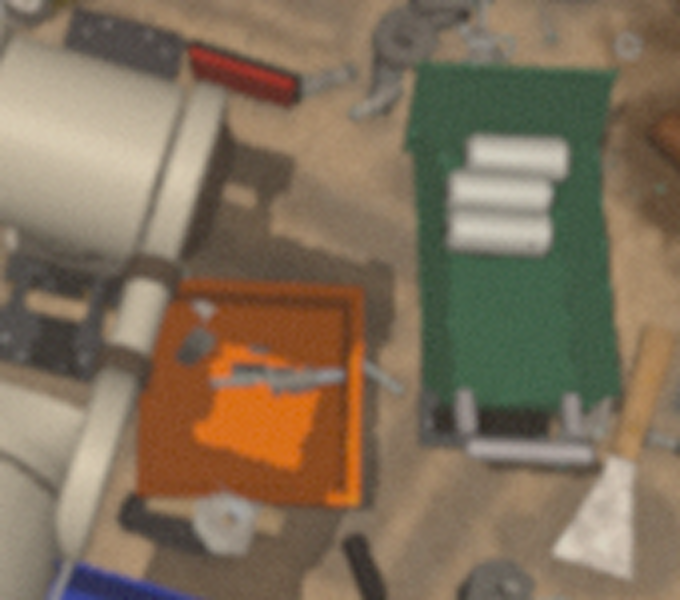

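The spacers sit at the low end, at (518,158), (500,192) and (500,233) in the crop, and the pan stays tipped with its bar at (530,453). I'll convert these to the pan frame and grip the scoop.

```bash
python3 - <<'E'
import numpy as np,pickle
from h import *
from workcell import bot
c,s=pickle.load(open("cams2.pkl","rb"))
L=np.array([.7034,-.3436,.045]);yaw=-.047
for th in(.30,.32,.34):
    B=Ro.from_euler('z',yaw)*Ro.from_euler('y',th)
    def pp(u,v,h):
        o,d=ray(c,300+u/4,160+v/4);o=B.inv().apply(o-L);d=B.inv().apply(d);return ((o+d*(h-o[2])/d[2])*1000).round(1)
    print(th,"bar pred px",[((proj(c,L+B.apply([-.225,y,.03]))-[300,160])*4).round(0).tolist() for y in(.032,-.032)])
    print("rollers",[pp(u,v,.014)[:2].tolist() for u,v in((518,158),(500,192),(500,233))])
    print("end top",pp(420,65,.06)[:2],pp(617,72,.06)[:2],"sides22",pp(424,380,.022)[:2],pp(620,380,.022)[:2],"bar",pp(472,448,.03)[:2],pp(592,455,.03)[:2])
sy=-.262;B,t=tool(sy,0,1,.1496);rv=t.as_rotvec();az=t.apply([0,0,1.])
g=np.array([.643,-.077,.101])+.019*az
bot.line_to(g,rv,.12);print("F",np.round(bot.current_contact_force(),1))
bot.set_gripper(0,10);print("g10",bot.current_opening()*92,np.round(bot.current_contact_force(),1),bot.current_ee_pos(),g)
bot.set_gripper(0,60);p=np.array(bot.current_ee_pos());print("g60",bot.current_opening()*92,np.round(bot.current_contact_force(),1),p)
np.save("grasp.npy",np.array([p,g]))
bot.line_to(p+[0,0,.10],rv);print(bot.current_clock(),np.round(bot.current_contact_force(),1))
E
```

```text
0.3 bar pred px [[472.0, 448.0], [581.0, 452.0]]
rollers [[-12.2, -11.0], [-38.3, 1.9], [-68.4, 3.6]]
end top [24.4 57.6] [ 25.1 -66. ] sides22 [-177.9   57. ] [-172.4  -60.9] bar [-225.3   32.1] [-226.5  -38.1]
0.32 bar pred px [[473.0, 443.0], [583.0, 448.0]]
rollers [[-12.7, -10.9], [-39.0, 2.1], [-69.5, 4.0]]
end top [23.6 57.5] [ 24.2 -66.1] sides22 [-180.2   57.6] [-174.6  -59.9] bar [-228.1   33. ] [-229.3  -36.9]
0.34 bar pred px [[475.0, 439.0], [585.0, 444.0]]
rollers [[-13.1, -10.9], [-39.8, 2.3], [-70.7, 4.3]]
end top [22.7 57.4] [ 23.4 -66.2] sides22 [-182.6   58.3] [-177.   -58.9] bar [-231.   34.] [-232.3  -35.6]
F [-0.1  0.2 -0.1]
g10 11.556583809983406 [ 1.8 -1.1  0.4] [ 0.6462108  -0.07785247  0.08263754] [ 0.64573517 -0.07773347  0.08221222]
g60 11.745960642488335 [1.7 0.3 1.1] [ 0.64622816 -0.07787718  0.08263113]
12.9917 [-0.1 -0.1 -1.6]
```

```bash
cat >> h.py <<'E'
PY=-.047;TH=.305;L=np.array([.7034,-.346,.045]);BP=Ro.from_euler('z',PY)*Ro.from_euler('y',TH)
TS=np.array([-.0602-.052,0,.0826])   # TCP relative to mouth in scoop frame
def pose(mouth,yaw,pitch):
    B,t=tool(yaw,pitch,1,.1496);return np.array(mouth)+B.apply(TS),t.as_rotvec()
def panpose(x,y,z,rel):   # mouth in pan frame, nose-down relative to the pan floor
    return pose(L+BP.apply([x,y,z]),PY,TH+rel)
E
python3 - <<'E'
import numpy as np,pickle
from h import *
from workcell import bot
print(bot.current_ee_pos())
p,rv=panpose(-.095,0,.07,.16)
for q in((-.095,0,.001,.16),(-.003,0,.001,.02),(-.003,0,.04,-.6),(-.04,0,.12,-.7)):
    a=panpose(*q);print(q,a[0].round(3),bot.inverse_kinematics(*a) is not None)
bot.goto(pose([.66,-.25,.18],-.1,0)[0],pose([.66,-.25,.2],-.1,0)[1])
bot.goto(p,rv);print(bot.current_clock(),np.round(bot.current_contact_force(),1),np.array(bot.current_ee_pos())-p)
c=bot.read_camera("top");s=bot.read_camera("side");pickle.dump((c,s),open("cams3.pkl","wb"))
for n,m in((c,"top"),(s,"side")):print(m,[proj(n,L+BP.apply(q)).round(1).tolist() for q in((-.095,.032,.07),(-.095,-.032,.07))])
a=cv2.resize(c["pixels"][165:265,380:480],(400,400),interpolation=cv2.INTER_CUBIC);b=cv2.resize(s["pixels"][140:240,300:400],(400,400),interpolation=cv2.INTER_CUBIC)
cv2.imwrite("pics/p3.png",np.hstack([a,b]))
E
```

```text
[ 0.64513496 -0.0775507   0.18090315]
(-0.095, 0, 0.001, 0.16) [ 0.55  -0.339  0.199] True
(-0.003, 0, 0.001, 0.02) [ 0.621 -0.342  0.161] True
(-0.003, 0, 0.04, -0.6) [ 0.581 -0.34   0.13 ] True
(-0.04, 0, 0.12, -0.7) [ 0.566 -0.34   0.205] True
14.5083 [ 0.1 -0.5 -0.7] [ 0.00079069  0.00156363 -0.00137615]
top [[419.3, 215.3], [446.1, 216.4]]
side [[336.6, 176.4], [344.6, 168.5]]
```

View pics/p3.png

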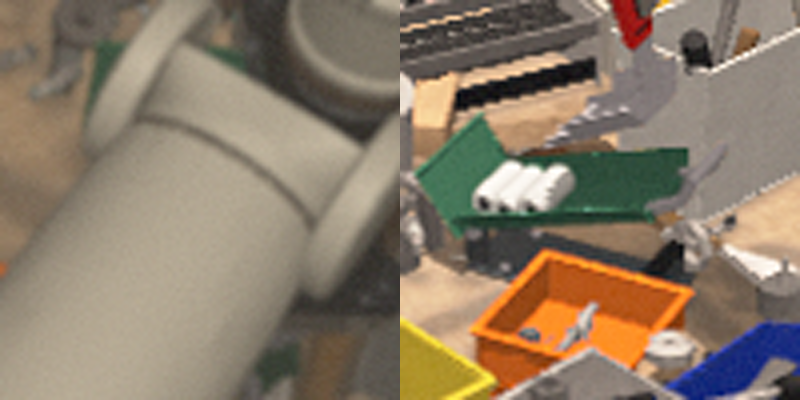

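The side view shows the scoop level over the pan with its left mouth corner at pixel (337,176.7), against a predicted (336.6,176.4). The grasp model holds, so I'll lower until contact while watching the forces.

```bash
cat >> h.py <<'E'
def cm(bot,q,off,v=.05):
    p,rv=panpose(*q);bot.line_to(p+off,rv,v);f=np.array(bot.current_contact_force())
    return f,np.array(bot.current_ee_pos())-p
E
python3 - <<'E'
import numpy as np
from h import *
from workcell import bot
off=np.array([0,-.0015,.0014])
f,e=cm(bot,(-.095,0,.016,.16),off,.1);f0=f;print(f.round(1),(e*1e3).round(1))
for z in(.012,.009,.007,.005,.003,.001,-.001,-.003,-.005):
    f,e=cm(bot,(-.095,0,z,.16),off,.05);print(z,(f-f0).round(1),(e*1e3).round(1))
    if np.linalg.norm(f-f0)>3:break
np.save("st.npy",np.r_[off,f0,z]);print(bot.current_clock())
E
```

```text
[-0.   1.1 -1.4] [ 0.2 -1.6  2.4]
0.012 [-0.6  0.1 -1.6] [ 0.1 -1.5  1.6]
0.009 [-0.4 -1.  -0.4] [-0.1 -1.4  1.1]
0.007 [ 0.9 -1.6 -0.7] [-0.1 -1.5  1.2]
0.005 [-0.1 -0.2 -0.4] [-0.1 -1.4  1.2]
0.003 [-0.1 -1.3 -0.4] [-0.1 -1.4  1.2]
0.001 [ 0.3 -1.4 -0.4] [-0.1 -1.4  1.2]
-0.001 [ 0.4 -1.2  2. ] [ 0.2 -1.6  1.9]
-0.003 [-0.7 -0.1  7.1] [ 0.5 -1.7  3.2]
17.2833
```

```bash
python3 - <<'E'
import numpy as np
from h import *
from workcell import bot
f0=np.load("st.npy")[3:6];off=np.zeros(3)
for x in np.arange(-.093,-.0035,.005):
    rel=.16 if x<-.065 else .16-.13*(x+.065)/.061
    f,e=cm(bot,(x,0,0,rel),off,.06);ff=BP.inv().apply(f-f0)
    print(round(x,3),round(rel,2),ff.round(1),(e*1e3).round(1))
    if np.linalg.norm(ff)>25:print("STOP");break
np.save("x.npy",[x,rel]);print(bot.current_clock())
s=bot.read_camera("side")
cv2.imwrite("pics/p4.png",cv2.resize(s["pixels"][140:240,300:420],(720,600),interpolation=cv2.INTER_CUBIC))
E
```

```text
-0.093 0.16 [-0.4 -0.6  3.8] [0.4 0.1 0.2]
-0.088 0.16 [-2.  -1.7  4.9] [ 0.3 -0.2  0.3]
-0.083 0.16 [-2.8 -1.4  5.1] [ 0.3 -0.3  0.3]
-0.078 0.16 [-3.7 -1.8  5.1] [ 0.4 -0.2  0.2]
-0.073 0.16 [-3.9 -1.3  6.6] [ 0.4 -0.2  0.2]
-0.068 0.16 [-4.8 -2.2  7. ] [ 0.3 -0.3  0.2]
-0.063 0.16 [-3.8 -1.8  6.3] [ 0.5 -0.2  0.1]
-0.058 0.15 [-3.9 -0.3  7. ] [ 0.6 -0.  -0.1]
-0.053 0.13 [-4.9 -1.4  6.5] [ 0.8  0.1 -0.2]
-0.048 0.12 [-3.4 -1.6  6.5] [ 0.9  0.1 -0.3]
-0.043 0.11 [-3.2 -1.1  6.5] [ 0.9  0.1 -0.4]
-0.038 0.1 [-2.6 -0.8  5.6] [ 1.   0.1 -0.5]
-0.033 0.09 [-1.6 -1.1  5.4] [ 1.   0.1 -0.5]
-0.028 0.08 [-1.4 -1.3  5.6] [ 0.8  0.1 -0.4]
-0.023 0.07 [-1.5 -0.8  4.2] [ 0.6  0.1 -0.3]
-0.018 0.06 [-1.2 -0.9  5. ] [ 0.4  0.  -0.3]
-0.013 0.05 [-12.   -0.9   9.9] [-2.  -0.2  1.3]
-0.008 0.04 [-8.2 -0.6  6.9] [-1.  -0.3  0.6]
21.7833
```

View pics/p4.png

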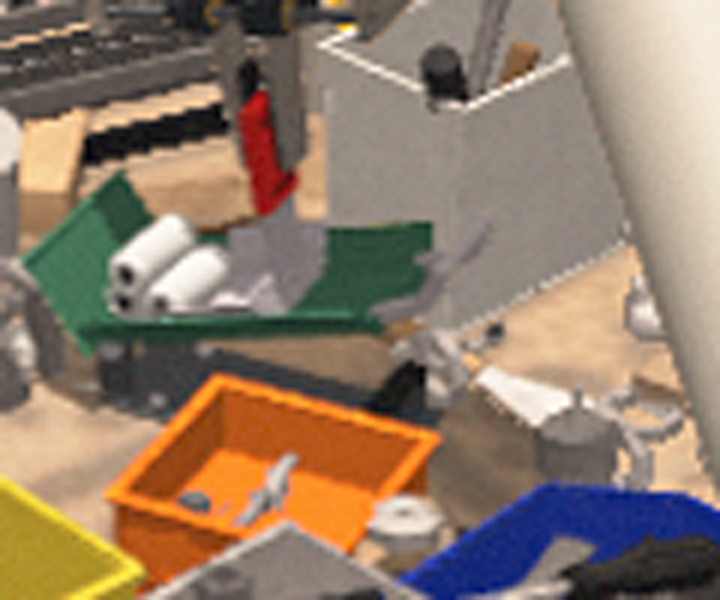

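The side crop shows the scoop driven in. One spacer has climbed on top at (150,250), with the other two below at (120,298) and (185,280). The force jump and drop at x = -13 mm means the mouth is passing under the last one. I'll push the final few millimetres, tip back about the rear edge, and lift.

```bash
python3 - <<'E'
import numpy as np
from h import *
from workcell import bot
f0=np.load("st.npy")[3:6];off=np.zeros(3)
for x in(-.005,-.002):
    f,e=cm(bot,(x,0,0,.03),off,.05);ff=BP.inv().apply(f-f0);print(x,ff.round(1),(e*1e3).round(1))
xr=x-.104
if np.linalg.norm(ff)<30:
  for rel in np.arange(-.03,-.56,-.06):
    up=min(.006,.001-.012*rel)
    f,e=cm(bot,(xr+.104*np.cos(rel),0,up-.104*np.sin(rel),rel),off,.05);ff=BP.inv().apply(f-f0)
    print(round(rel,2),ff.round(1),(e*1e3).round(1))
    if np.linalg.norm(ff)>30:print("STOP");break
bot.hold(.3);print(bot.current_clock(),np.round(bot.current_contact_force(),1)-f0)
s=bot.read_camera("side")
cv2.imwrite("pics/p5.png",cv2.resize(s["pixels"][140:240,300:420],(720,600),interpolation=cv2.INTER_CUBIC))
E
```

```text
-0.005 [-7.5 -2.2  6.3] [-1.2 -0.6  0.7]
-0.002 [-4.9 -1.9  6.1] [-0.7 -0.8  0.3]
-0.03 [ 0.1 -2.8 -0.1] [-0.9  0.1 -1.1]
-0.09 [ 0.1 -0.9 -2.7] [-1.   0.6 -1.3]
-0.15 [-1.5 -0.2 -2. ] [-0.8  0.5 -0.9]
-0.21 [-1.8 -1.2 -3.2] [-0.5  0.2 -0.2]
-0.27 [-2.3  0.3 -2.2] [-0.4  0.   0. ]
-0.33 [-5.8 -0.9 -2.6] [-0.8  0.1 -0.3]
-0.39 [-5.1 -0.6 -1.5] [-0.1 -0.   0.2]
-0.45 [ 0.7 -1.  -1.7] [ 0.5 -0.1  0.4]
-0.51 [ 0.7 -1.7 -1.3] [-0.   0.1 -0. ]
24.8917 [ 0.13865082 -0.79909068 -1.65370291]
```

View pics/p5.png

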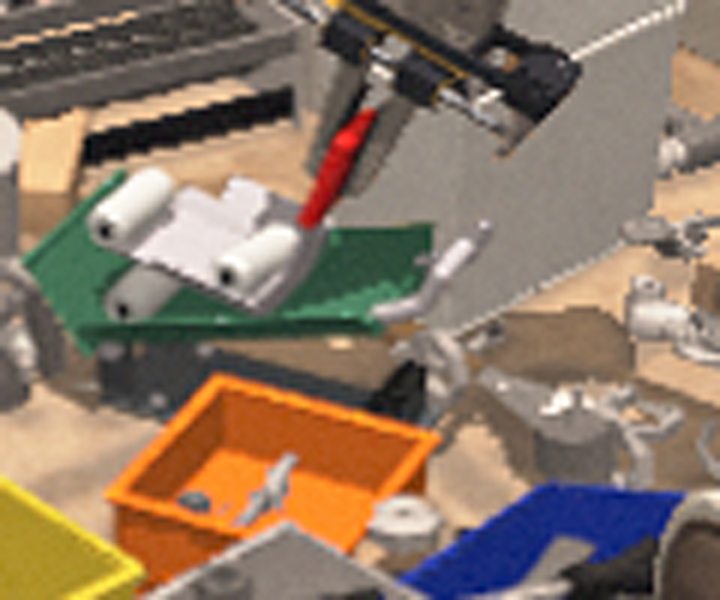

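The side crop shows one spacer left in the pan at (140,290), one at the scoop mouth (130,205) and one at the back (255,255). As the mouth rose it drew away from the outward-leaning end plate and let the spacer drop. I'll back off, let the two roll down again, and retry with the mouth following the end plate as the scoop tips.

```bash
cat >> h.py <<'E'
def whites(c,roi=(305,165,375,205)):
    x0,y0,x1,y1=roi;h=cv2.cvtColor(c["pixels"],cv2.COLOR_BGR2HSV)[y0:y1,x0:x1]
    m=cv2.inRange(h,(0,0,175),(180,40,255));n,l,s,ce=cv2.connectedComponentsWithStats(m)
    return [(s[i].tolist(),(ce[i]+[x0,y0]).round(1).tolist()) for i in range(1,n) if s[i,4]>8]
E
python3 - <<'E'
import numpy as np,pickle
from h import *
from workcell import bot
f0=np.load("st.npy")[3:6];off=np.zeros(3)
def st(*q,v=.08):
    f,e=cm(bot,q,off,v);print(np.round(q,3),BP.inv().apply(f-f0).round(1))
xr=-.106;rel=-.51
for dx in(.02,.04,.06):st(xr-dx+.104*np.cos(rel),0,.008-.104*np.sin(rel),rel)
xr-=.06
for rel in np.arange(-.42,.05,.09):st(xr+.104*np.cos(rel),0,.006-.104*np.sin(rel),rel)
bot.hold(.5)
for x,rel in((-.068,.06),(-.08,.12),(-.095,.16)):st(x,0,.002,rel)
bot.hold(.4);print(bot.current_clock())
s=bot.read_camera("side");pickle.dump(s,open("s6.pkl","wb"))
print("before",whites(pickle.load(open("cams3.pkl","rb"))[1]));print("now",whites(s))
for xx in(-.0098,-.0378,-.0658):print([proj(s,L+BP.apply([xx,y,.014])).round(1).tolist() for y in(.032,-.032)])
E
```

```text
[-0.035  0.     0.059 -0.51 ] [ 0.8 -1.9 -1.1]
[-0.055  0.     0.059 -0.51 ] [ 0.2 -1.1 -1.7]
[-0.075  0.     0.059 -0.51 ] [ 1.  -0.3 -1.6]
[-0.071  0.     0.048 -0.42 ] [ 1.5 -0.1 -1.7]
[-0.068  0.     0.04  -0.33 ] [ 0.5 -1.1 -1.1]
[-0.065  0.     0.031 -0.24 ] [ 0.5 -1.2 -0.4]
[-0.063  0.     0.022 -0.15 ] [ 0.8 -1.5 -0.9]
[-0.062  0.     0.012 -0.06 ] [-0.7 -0.8 -0.9]
[-0.062  0.     0.003  0.03 ] [-0.4 -1.1 -0.9]
[-0.068  0.     0.002  0.06 ] [-0.  -1.2 -1.7]
[-0.08   0.     0.002  0.12 ] [ 0.  -1.6 -0.8]
[-0.095  0.     0.002  0.16 ] [-0.6 -0.2 -0.2]
29.35
before [([14, 15, 23, 12, 170], [329.7, 185.7])]
now [([13, 16, 26, 12, 196], [330.5, 185.9])]
[[319.8, 191.9], [327.9, 183.8]]
[[326.6, 191.6], [334.6, 183.5]]
[[333.5, 191.3], [341.3, 183.2]]
```

The white blob is back almost where it was before the first try, so the three lie on the floor again. Second insertion, flatter this time, with the mouth following the plate.

```bash
python3 - <<'E'
import numpy as np,pickle
from h import *
from workcell import bot
f0=np.load("st.npy")[3:6];off=np.zeros(3)
def st(*q,v=.06,show=True):
    f,e=cm(bot,q,off,v);ff=BP.inv().apply(f-f0)
    if show:print(np.round(q,3),ff.round(1),(BP.inv().apply(e)*1e3).round(1))
    return ff
for x in np.r_[np.arange(-.090,-.004,.006),-.003,0.,.002]:
    rel=float(np.interp(x,[-.074,-.05,0],[.16,.04,.03]))
    ff=st(x,0,-.0005,rel)
    if np.linalg.norm(ff)>22:print("STOP");break
x0=min(x,0.)
s=bot.read_camera("side");pickle.dump(s,open("s7.pkl","wb"));print(whites(s),x0)
if x>-.006:
  for rel in np.arange(-.03,-.64,-.06):
    z=.002-.104*np.sin(rel); ff=st(x0-.001+.36*z,0,z,rel)
    if np.linalg.norm(ff)>28:print("STOP");break
bot.hold(.3);print(bot.current_clock());s=bot.read_camera("side");pickle.dump(s,open("s8.pkl","wb"))
cv2.imwrite("pics/p6.png",cv2.resize(s["pixels"][140:240,300:420],(720,600),interpolation=cv2.INTER_CUBIC))
E
```

```text
[-0.09  0.   -0.    0.16] [ 1.3 -1.3  1.6] [ 0.6 -0.2  0.2]
[-0.084  0.    -0.     0.16 ] [ 0.2 -1.3  1.5] [ 0.5 -0.1  0.3]
[-0.078  0.    -0.     0.16 ] [-0.4 -1.2  1.9] [ 0.2 -0.1  0.2]
[-0.072  0.    -0.     0.15 ] [-1.2 -1.5  4.2] [ 0.  -0.1  0.3]
[-0.066  0.    -0.     0.12 ] [ 0.1 -1.4  3.7] [ 0.2 -0.   0.2]
[-0.06  0.   -0.    0.09] [-0.6 -1.5  3.8] [0.2 0.  0.2]
[-0.054  0.    -0.     0.06 ] [-0.6 -0.9  4. ] [0.3 0.1 0.2]
[-0.048  0.    -0.     0.04 ] [-1.7 -0.8  6. ] [ 0.1 -0.   0.3]
[-0.042  0.    -0.     0.038] [-3.6 -1.1  6.1] [-0.1 -0.2  0.5]
[-0.036  0.    -0.     0.037] [-4.7 -1.6  6.5] [ 0.1 -0.3  0.5]
[-0.03   0.    -0.     0.036] [-3.2 -1.4  6.7] [ 0.3 -0.3  0.4]
[-0.024  0.    -0.     0.035] [-4.1 -1.6  6.7] [ 0.5 -0.2  0.3]
[-0.018  0.    -0.     0.034] [-4.  -1.6  6.1] [ 0.6 -0.2  0.3]
[-0.012  0.    -0.     0.032] [-9.8 -2.   9.5] [-0.8 -0.5  0.8]
[-0.006  0.    -0.     0.031] [-6.9 -2.3  8.3] [-0.2 -0.5  0.6]
[-0.003  0.    -0.     0.031] [-7.6 -1.5  7.8] [-0.3 -0.4  0.5]
[ 0.    0.   -0.    0.03] [-7.1 -1.5  8.1] [-0.3 -0.4  0.6]
[ 0.002  0.    -0.     0.03 ] [-10.8  -0.7  10.2] [-1.3 -0.5  0.8]
[([14, 11, 12, 10, 71], [324.9, 180.3]), ([20, 16, 18, 11, 81], [332.4, 186.4])] 0.0
[ 0.001  0.     0.005 -0.03 ] [-1.2 -2.4 -2. ] [-0.4  0.6 -2.1]
[ 0.003  0.     0.011 -0.09 ] [-0.2 -0.5 -2.1] [-0.2  0.5 -1.5]
[ 0.005  0.     0.018 -0.15 ] [ 0.4 -0.8 -2.9] [-0.   0.4 -1. ]
[ 0.008  0.     0.024 -0.21 ] [ 0.6 -0.8 -2.8] [ 0.   0.1 -0.3]
[ 0.01  0.    0.03 -0.27] [ 1.5 -0.9 -3. ] [-0.1  0.  -0.1]
[ 0.012  0.     0.036 -0.33 ] [ 0.9 -0.6 -2.5] [-0.3  0.1 -0.2]
[ 0.014  0.     0.042 -0.39 ] [ 0.9 -1.5 -1.8] [-0.4  0.2 -0.4]
[ 0.016  0.     0.047 -0.45 ] [ 1.1 -1.3 -3. ] [-0.4  0.2 -0.5]
[ 0.018  0.     0.053 -0.51 ] [ 0.5 -1.7 -2.6] [-0.4  0.3 -0.7]
[ 0.02   0.     0.058 -0.57 ] [ 0.3 -1.1 -1.5] [-0.4  0.1 -0.5]
[ 0.022  0.     0.063 -0.63 ] [ 1.4 -1.9 -3.1] [-0.3 -0.  -0.2]
37.0
```

View pics/p6.png

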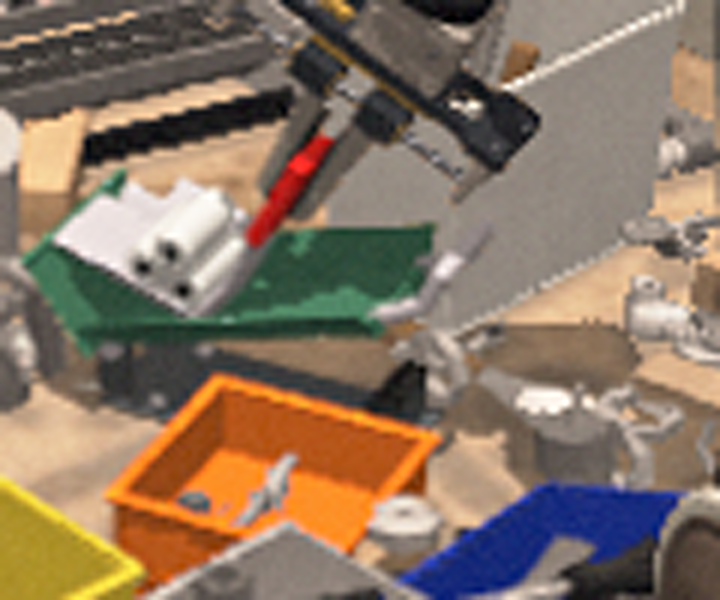

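All three spacers now lie in the scoop as a small pyramid at (143,265), (168,250) and (182,288), and the mouth edge is clear of them. Lifting now, then pouring over the bin.

```bash
python3 - <<'E'
import numpy as np,pickle
from h import *
from workcell import bot
m=L+BP.apply([.022-.001,0,.063]);pt=TH-.63
def go(m,yaw,pitch,v):
    p,rv=pose(m,yaw,pitch);bot.line_to(p,rv,v);return np.round(bot.current_contact_force(),1)
print(go(m+[-.005,0,.04],PY,pt,.06),go(m+[-.01,0,.13],PY,pt,.1));bot.hold(.5);print(bot.current_clock())
Bb=np.array([.544,-.178,0]);h=np.array([np.cos(PY),np.sin(PY),0])
def bm(x,z):return Bb+x*h+[0,0,z]
q=bm(-.005,.20);print(go(q,PY,pt,.15),bot.current_clock())
print(go(bm(-.005,.155),PY,-.3,.1))
for z,ph in((.12,-.1),(.10,0),(.09,.1),(.085,.2),(.08,.3),(.082,.45),(.085,.6),(.088,.75)):
    print(ph,go(bm(-.005,z),PY,ph,.08))
bot.hold(.6);print(bot.current_clock(),np.round(bot.current_contact_force(),1))
s=bot.read_camera("side");pickle.dump(s,open("s9.pkl","wb"))
for n,r in(("pan",(305,160,375,205)),("bin",(308,195,370,225))):print(n,whites(s,r))
E
```

```text
[-0.1 -0.  -5.1] [-0.2 -0.8 -4. ]
39.425
[ 1.4 -0.5 -3.7] 41.3
[-0.5 -0.5 -3.5]
-0.1 [ 0.   0.7 -3.6]
0 [-0.4 -0.8 -4.8]
0.1 [-0.4  0.1 -4.2]
0.2 [-0.  -0.6 -3.3]
0.3 [-1.  -0.9 -2.4]
0.45 [ 0.3 -0.  -1.6]
0.6 [-0.4  0.5 -2. ]
0.75 [-0.  -0.3 -2.1]
45.2417 [ 0.2  0.5 -2.5]
pan [([65, 22, 5, 4, 14], [372.6, 183.4])]
bin [([51, 8, 4, 4, 9], [360.1, 204.3]), ([17, 15, 13, 12, 79], [331.1, 215.0]), ([25, 20, 9, 10, 44], [337.1, 219.7]), ([34, 24, 6, 6, 12], [344.5, 221.0]), ([55, 28, 7, 2, 11], [366.2, 223.6])]
```

```bash
python3 - <<'E'
import numpy as np,pickle
from h import *
from workcell import bot
p=np.array(bot.current_ee_pos());bot.line_to(p+[0,0,.12],None,.15)
_,t=tool(-.262,0,1,.1496);rv=t.as_rotvec();az=t.apply([0,0,1.])
g=np.load("grasp.npy")[0]
bot.goto(g+[-.03,0,.13],rv);bot.line_to(g+[0,0,.06],rv,.12);bot.line_to(g+[0,0,.008],rv,.1);f0=np.array(bot.current_contact_force())
for z in(.005,.003,.0015,0,-.001,-.002,-.003,-.004):
    bot.line_to(g+[0,0,z],rv,.03);f=np.array(bot.current_contact_force())-f0;print(z,f.round(1))
    if f[2]>3:break
print(bot.current_clock())
bot.set_gripper(.1,10);bot.set_gripper(.5,20)
q=np.array(bot.current_ee_pos());bot.line_to(q-az*.11,rv,.12)
bot.goto([.42,.05,.33],rv);print(bot.current_clock())
c=bot.read_camera("top");s=bot.read_camera("side");pickle.dump((c,s),open("cams9.pkl","wb"))
c0=pickle.load(open("cams2.pkl","rb"))[0]
w=whites(c,(335,225,395,290));print("bin",[(a[2:],onz(c,*b,.05).round(3)[:2].tolist()) for a,b in w])
print("pan",whites(c,(400,180,455,260)))
hsv=cv2.cvtColor(c["pixels"],cv2.COLOR_BGR2HSV);k=((cv2.inRange(hsv,(0,150,60),(8,255,255))|cv2.inRange(hsv,(172,150,60),(180,255,255))))
k2=np.zeros_like(k);k2[195:230,295:345]=k[195:230,295:345];ct=cv2.findContours(k2,0,1)[0]
print("red",[cv2.minAreaRect(x) for x in ct if cv2.contourArea(x)>10])
d=cv2.absdiff(c["pixels"],pickle.load(open("cams0.pkl","rb"))["top"]["pixels"]).max(2)
m=(cv2.blur(d,(5,5))>35).astype(np.uint8);n,_,stt,_=cv2.connectedComponentsWithStats(m);print("changed",[x.tolist() for x in stt[1:] if x[4]>25])
E
```

```text
0.005 [-0.   0.5 -0.1]
0.003 [ 0.8 -0.2 -0.5]
0.0015 [ 0.5 -0.6  0.1]
0 [ 0.2 -1.   0.3]
-0.001 [-3.7  1.4  7.2]
49.8417
52.8667
bin [([23, 8, 137], [0.598, -0.174]), ([19, 4, 48], [0.577, -0.186]), ([23, 7, 139], [0.498, -0.172])]
pan []
red [((320.41180419921875, 216.35296630859375), (16.00735092163086, 4.850712299346924), 14.03624439239502)]
changed [[403, 175, 11, 8, 64], [418, 176, 36, 8, 249], [414, 211, 28, 14, 304], [449, 218, 7, 43, 222], [412, 231, 27, 12, 310], [345, 232, 31, 20, 514], [402, 234, 4, 30, 96], [408, 249, 41, 31, 778], [162, 251, 268, 229, 24480], [346, 271, 29, 13, 336], [328, 272, 9, 10, 74], [413, 282, 28, 5, 86], [321, 287, 48, 28, 587], [178, 349, 16, 26, 312], [388, 383, 11, 10, 77], [512, 388, 27, 21, 294], [423, 405, 179, 75, 4953], [579, 425, 55, 31, 837], [374, 432, 34, 16, 326], [611, 443, 29, 37, 737], [137, 475, 22, 5, 78], [410, 474, 34, 6, 171]]
```

```bash
python3 - <<'E'
import numpy as np,pickle
from h import *
c,s=pickle.load(open("cams9.pkl","rb"));c0=pickle.load(open("cams0.pkl","rb"))
for n,im,roi in(("top",c,(338,228,392,288)),("side",s,(312,198,372,240))):
  for V in(120,150,175):
    x0,y0,x1,y1=roi;h=cv2.cvtColor(im["pixels"],cv2.COLOR_BGR2HSV)[y0:y1,x0:x1];h0=cv2.cvtColor(c0[n]["pixels"],cv2.COLOR_BGR2HSV)[y0:y1,x0:x1]
    m=cv2.inRange(h,(0,0,V),(180,70,255))&~cv2.inRange(h0,(0,0,V),(180,70,255))
    print(n,V,[[(np.array(r[0])+[x0,y0]).round(1).tolist(),np.round(r[1],1).tolist(),round(r[2])] for r in map(cv2.minAreaRect,cv2.findContours(m,0,1)[0]) if min(r[1])>1.5])
B=Ro.from_euler('z',-.045);b=np.array([.544,-.178,0])
for q in((.047,0,.046),(.047,0,.07),(.02,0,.046),(.0,0,.046),(-.047,0,.046)):
    X=b+B.apply(q);e=[b+B.apply(np.array(q)+[0,y,0]) for y in(.032,-.032)]
    print(q,"top",proj(c,X).round(1),"side",proj(s,X).round(1),[proj(s,k).round(1).tolist() for k in e])
E
```

```text
top 120 [[[359.5, 277.0], [8.0, 25.0], 90], [[360.0, 241.6], [26.7, 16.3], 3]]
top 150 [[[359.5, 277.0], [8.0, 25.0], 90], [[360.0, 241.1], [26.6, 15.1], 3]]
top 175 [[[359.9, 277.6], [22.4, 6.8], 5], [[363.0, 246.5], [3.0, 18.0], 90], [[359.0, 238.3], [22.3, 6.1], 5]]
side 120 [[[357.2, 225.7], [2.8, 10.6], 45], [[333.8, 218.8], [14.8, 17.0], 45], [[368.5, 199.0], [2.0, 5.0], 90]]
side 150 [[[355.0, 236.7], [3.6, 1.7], 34], [[356.8, 226.2], [2.8, 12.0], 45], [[333.8, 218.8], [14.8, 17.0], 45]]
side 175 [[[357.2, 225.7], [2.8, 10.6], 45], [[337.0, 220.0], [5.0, 10.2], 40], [[331.5, 215.0], [6.4, 14.8], 45]]
(0.047, 0, 0.046) top [361.7 241.1] side [333.  221.7] [[328.7, 226.5], [337.2, 217.0]]
(0.047, 0, 0.07) top [362.6 239.4] side [333.1 215.6] [[328.8, 220.4], [337.3, 210.9]]
(0.02, 0, 0.046) top [361.5 251.6] side [340.3 223.8] [[336.1, 228.7], [344.5, 219.0]]
(0.0, 0, 0.046) top [361.3 259.4] side [345.8 225.3] [[341.7, 230.3], [349.9, 220.5]]
(-0.047, 0, 0.046) top [360.9 277.8] side [359. 229.] [[354.9, 234.1], [362.9, 224.1]]
```

```bash
python3 - <<'E'
import pickle
from h import *
from workcell import bot
c,s=pickle.load(open("cams9.pkl","rb"))
print("A",tri(c,(359,238.3),s,(331.5,215)));print("B",tri(c,(361,246.5),s,(337,220)))
# rim reference: far rim inner mid, and scoop: red blob unchanged vs start?
S0=pickle.load(open("cams0.pkl","rb"))["side"]
for im in(S0,s):
    h=cv2.cvtColor(im["pixels"],cv2.COLOR_BGR2HSV);m=cv2.inRange(h,(0,150,60),(8,255,255))|cv2.inRange(h,(172,150,60),(180,255,255));k=m*0;k[205:228,296:313]=m[205:228,296:313]
    print([cv2.boundingRect(x) for x in cv2.findContours(k,0,1)[0] if cv2.contourArea(x)>8])
print(bot.current_clock())
E
```

```text
A (array([ 0.59235618, -0.17051201,  0.07773833]), np.float64(0.0003664007531804871))
B (array([ 0.57499092, -0.1767156 ,  0.05914058]), np.float64(0.0005557370842116412))
[(300, 211, 10, 12)]
[(300, 211, 10, 12)]
52.9667
```

```bash
python3 -c "
from workcell import bot
print(bot.job_done())"
```

```text
the job is handed in; nothing more can be done
None
```

I handed the job in at about 53 s of the 72 s allowed; no verdict came back. By my last camera measurements all three spacers are in the orange bin, one of them leaning on another, below the rim. The scoop is back on the bench where it started, and the pan stays tipped. The first scoop attempt left one spacer in the pan, so I backed off and took all three on the second try. I did not check the bystanders one by one.

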